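# Hold a biscuit carton in the corner of the date-coding jig

### The job

The bakery's date coder is to print the large biscuit carton. First, before moving the carton, take the black grip of the jig's sliding side stop and slide it all the way out, away from the middle of the bed, to its end stop (large-pack setting). Then stand the carton upright on the jig's bed and push it fully home into the corner, a long side flat against the fixed back stop and a short end flat against the slid-out side stop; press it firmly against both stops at once, without crushing it, and finish while still holding it pressed there. Leave the shaker, the bowl and the cutter ring where they are.

Things in the scene. Friction and masses are not known exactly. Their poses are not given: they have to be found in the camera images.
- jig: fixed date-coding jig: aluminium bed 330 x 250 mm, 12 mm thick, with blue stops and a grey coder housing 75 mm high above the bed, 65 mm behind the back stop's face. Origin on the table under the bed (bed: x -120 to +210, y -130 to +120 mm; top at z = 12 mm). x points across the bed to the back stop and coder (away from the robot), y along the back stop towards the side stop's outer end, z up.
- corner (a point): the corner for the carton, a fixed point on the bed's top surface with the jig's axes: the back stop's front face is the plane x = 0 here, the side stop's inner face is the plane y = 0 here once the slide is at its end stop. The home carton's centre is at x = -28, y = -55, z = +42 mm in this frame, its long side along y.
- back_stop: blue fixed rail on the bed, 10 mm thick, 200 mm long, 20 mm high above the bed; its front face lies at x = 55 mm in the jig frame. Rigid. Its origin is the jig's origin.
- side_face (a point): middle of the inner (-y) face of the sliding side stop, 10 mm above the bed, with the jig's axes. The stop is a blue bar 16 mm thick (y), 100 mm long (x, 50 mm either side of this point, which is 55 mm before the back stop's face), 20 mm high above the bed; it moves with the slide and is rigid at its end stop.
- size_slide (a joint): the side stop's slide, in m: 0 is fully in, 0.080 is fully out at the end stop (large packs); it moves along the jig's +y, drags with 2.5 N of friction plus some damping, and stays where it is left. It starts somewhere between 0 and 0.045.
- slide_grip (a point): centre of the upright black grip (yellow band) on the side stop: 26 mm (x) by 14 mm (y), its top 60 mm above the bed; this point is 42 mm above the bed and has the jig's axes. Pinch it from above across its 14 mm, along y.
- carton_center (a point): centre of the closed cardboard biscuit carton with red band, loose, upright on the table: 56 mm wide (x), 110 mm long (y), 84 mm high (z); long sides alike, ends alike. 0.2 to 0.45 kg; it drags on bed and stops (friction 0.6). Grip it across its 56 mm width in its upper half (15 mm above this centre or so), as the stops reach 20 mm above the bed.
- shaker: bystander: amber shaker jar with green cap, 48 mm diameter, 105 mm high, loose; origin at the centre of its underside. Leave alone.
- bowl: bystander: steel bowl, 110 mm diameter, 50 mm high, loose; origin at the centre of its underside. Leave alone.
- cutter: bystander: steel cutter ring, 70 mm diameter, 35 mm high, loose; origin at the centre of its underside. Leave alone.
Mind the look-alikes: they are no part of the job. Leave any yellow look-alike of the part that bears carton_center alone.

How it is judged:
On the way:
1. the side stop is slid fully out to its end stop (within 4 mm) while the carton still stands where it began (within 20 mm) (value of joint size_slide above 0.076 m and distance of carton_center from where it was at the start of the episode below 0.02 m), for 0.2 s.
At the end, for the whole second after the job is handed in: slide at its end stop (4 mm); carton upright on the bed (4 mm, 0.06 rad), square to the jig (0.05 rad), home in the corner (3 mm to the back stop, 5 mm to the side stop), pressing on each stop with over 2 N, at rest, still held or pushed by the robot (value of joint size_slide above 0.076 m and contact force between carton and back_stop above 2 N and contact force between carton and size_slide above 2 N and x of carton_center in the frame of corner between -0.032 and -0.025 m and y of carton_center in the frame of corner between -0.06 and -0.049 m and z of carton_center in the frame of corner between 0.038 and 0.046 m and angle between carton_center's own z axis and vertical below 0.06 rad and angle between the y axis of carton_center and the y axis of jig, either way round below 0.05 rad and linear speed of carton below 0.02 m/s and (contact force between carton and the fingers above 1 N or contact force between carton and the arm above 1 N)); the arm keeps its last pose, push and grip.
It fails at once if the carton is crushed against a stop (more than 60 N) (contact force between carton and back_stop above 60 N or contact force between carton and size_slide above 60 N).
It fails at once if the shaker, the bowl or the cutter ring is moved by more than 30 mm (distance of any of shaker, bowl, cutter from where it was at the start of the episode above 0.03 m).
It also fails if it takes over 72 s, if anything falls off the work surface, if the arm or the gripper's body presses on something with over 40 N, if the wrist force passes 120 N, or if a joint passes its speed limit or range.

### The arm

A 6-joint arm with a two-finger parallel gripper is mounted at the origin on the work surface. World frame = base frame: x ahead of the robot, y to its left, z up, the work surface at z = 0. Lengths are in m, angles in rad, forces in N, time in s.
With the tool pointing down it reaches from about 0.225 to 0.875 m from the base axis. Payload 3.4 kg.
Tool frame: the origin (TCP) lies between the finger pads; the fingertips stand 11 mm ahead of it and the grasp point (between the pads) lies 8 mm behind it; z points along the fingers, y is the direction in which the jaws open and shut (so a half turn about z gives the same grasp; the last joint's range is limited). The gripper opens to 85 mm and grips with 20 to 120 N. Pads are 22 mm wide; open, the fingers measure 114 mm over their backs; the gripper's body (76 mm by 85 mm) begins 54 mm behind the grasp point. The pads swing forward as they close: fully open they stand 13 mm farther back than shut.
Start: joints at [-1.386, 0.276, 1.505, -0, 1.361, -0.121], TCP at [0.173, -0.548, 0.242] pointing down, gripper open.
Joint ranges: [-2.89, 2.89], [-0.75, 2.08], [0.22, 2.7], [-1.18, 4.32], [0.11, 2.71], [-2.7, 2.7]. Speed limits (rad/s): [2.57, 2.57, 3.14, 3.14, 3.14, 3.14].

### API

Orientations are given as a unit quaternion [w, x, y, z].
In Python, from rig import manip gives the robot as it stands. The module is installed in compiled form; this text tells all that it offers.
- The arm moves only by the tool move_arm, never from a script. Its argument "series" is a list that holds one entry, the list of rows, each a list of 7 numbers: the shift along the world's x, y, z in m, then the turn, a rotation vector about the world's x, y, z in rad, then the finger opening in m, from 0 to 0.0854. A call has 1 to 20 rows; each row shifts and turns the commanded pose from where the row before left it; what a row does not reach is not made up. A row lasts 1/12 s, in which the tool goes at most 41.7 mm and 7.16 degrees, less where a joint would pass 70% of its speed; a pose out of reach is approached as far as the arm can. A call with a gripper value outside its range is refused whole. The fingers move at their own pace and stop on an object; "newtons" is the grip in N (left out, the last holds). Time passes only in rows, so rows that do not move let the fingers close. It gives the time, the measured TCP pose, the force and the opening at its end, in the units of the state.
- manip.get_state(): the state, without advancing time (a new reading comes with each control period).
- manip.get_image(name): name is "scene" or "top" or "wrist"; returns a dict with "color" (420x560x3 uint8, red, green, blue), "fx", "fy", "cx", "cy" (pixels), "R" (3x3) and "t" (3): a world point X has camera coordinates R X + t; the wrist camera has in their place "tool_from_camera" (4x4, takes a point from camera to tool coordinates, whose origin is the TCP and whose axes are the flange's). Camera axes: x right, y down, z forward; pixel columns grow to the right and rows downward; lengths in m; the calibration is good to about 2 mm. A picture is of the moment at which its call begins: read the wrist's pose just before it. There is no depth.
- manip.sign_off(): hands the job in, once; it reports no verdict.
The state is a dict: "clock": time; "qpos": joint angles; "qd": joint speeds; "effort": joint torques, N m; "position": TCP position; "ee_rot": TCP orientation; "contact_force": force on the tool from outside, world axes, zero at the start; "moment": the same for the moment, N m; "width": finger opening in m.
Only numpy, scipy, OpenCV 4.12 (cv2) and the standard library are available. Lean on these libraries where they do the work, as an engineer would, in place of code of your own. Each camera call takes 0.05 s, during which the arm holds its last target.

## Working session

There is one attempt and no reset: what is moved stays moved. The work goes in short steps, Python scripts to look and compute and a tool call to move; the robot and the scene stay as the last step left them, time stands still between calls to the robot, and variables do not carry over. Pictures are saved under pics/ and viewed, and the job is handed in when it is done.

Besides the shell and the picture viewer there is one more tool, called after "Call:" as name(argument=value, ...) on one line, values as JSON. move_arm: Moves the arm, as the interface text tells. Its arguments: {"type":"object","properties":{"series":{"type":"array"},"newtons":{"type":"number"}},"required":["series"]}

```bash
mkdir -p pics; python3 - <<'E'
from rig import manip
import cv2
print(manip.get_state())
for n in ["scene","top"]:
    d=manip.get_image(n); cv2.imwrite(f"pics/{n}0.png",d["color"][:,:,::-1]); print(n,d["fx"],d["fy"],d["cx"],d["cy"],d["R"],d["t"])
E
```

```text
{'clock': 0.0, 'qpos': array([-1.38603300e+00,  2.76568667e-01,  1.50613881e+00,  1.48300040e-05,
        1.36069608e+00, -1.20981892e-01]), 'qd': array([ 1.61192965e-03, -1.02661404e-03,  4.71293982e-04,  5.60971064e-05,
        8.86623037e-04, -1.59596108e-03]), 'effort': array([-3.16898866e-05, -4.16776872e+01, -2.45804805e+01, -1.02830209e-04,
        1.08914904e-02, -6.22698224e-06]), 'position': array([ 0.17299217, -0.54782288,  0.24145245]), 'ee_rot': array([-9.05220281e-04,  9.88337553e-01,  1.52276270e-01, -2.16236854e-05]), 'contact_force': array([-0.07563773, -0.10276456, -0.72488267]), 'moment': array([-0.01229842,  0.0238107 ,  0.04081163]), 'width': 0.0855335121721318}
scene 496.83627845576893 496.83627845576893 281.546628051323 215.3143716563663 [[ 0.83645283  0.54771761 -0.01876363]
 [ 0.36274183 -0.57898036 -0.73020552]
 [-0.4108102   0.60397612 -0.68296986]] [-0.37909622 -0.14891557  1.66387467]
top 526.2047920489285 526.2047920489285 280.7611545570143 204.57665211553262 [[ 0.00564662 -0.99990833  0.01230627]
 [-0.99709341 -0.00656492 -0.07590536]
 [ 0.07597919 -0.01184189 -0.99703908]] [-0.02966512  0.47008686  1.45133664]
```

View pics/scene0.png

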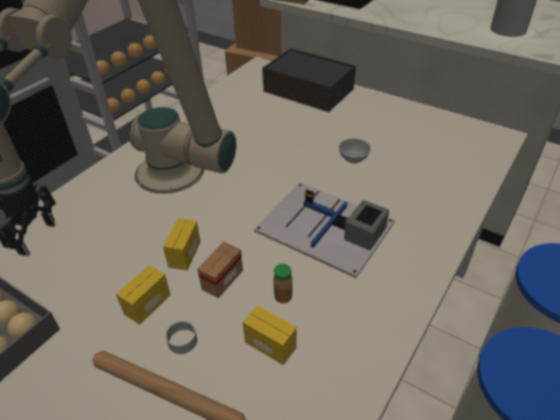

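View pics/top0.png

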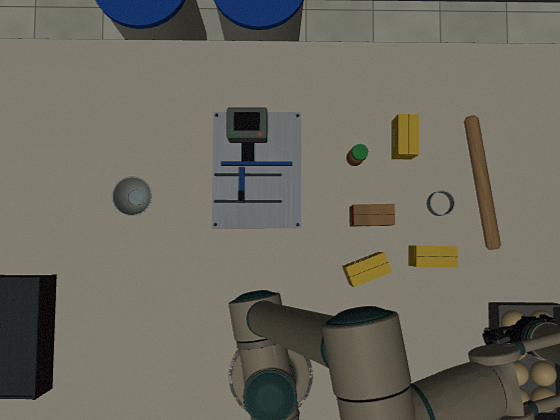

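The scene view shows the brown, red-banded carton at about (220,268). The jig is at (325,225) and its black grip at (309,197). In the top view the carton is at (372,215), the jig bed spans about (213–300, 112–228), and the grip is at (241,195). I'll zoom in to measure.

```bash
python3 - <<'E'
import cv2
t=cv2.imread("pics/top0.png"); s=cv2.imread("pics/scene0.png")
cv2.imwrite("pics/topj.png",cv2.resize(t[95:245,200:400],None,fx=4,fy=4,interpolation=cv2.INTER_CUBIC))
cv2.imwrite("pics/scj.png",cv2.resize(s[170:320,180:380],None,fx=4,fy=4,interpolation=cv2.INTER_CUBIC))
E
```

```text
(no output)
```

View pics/topj.png

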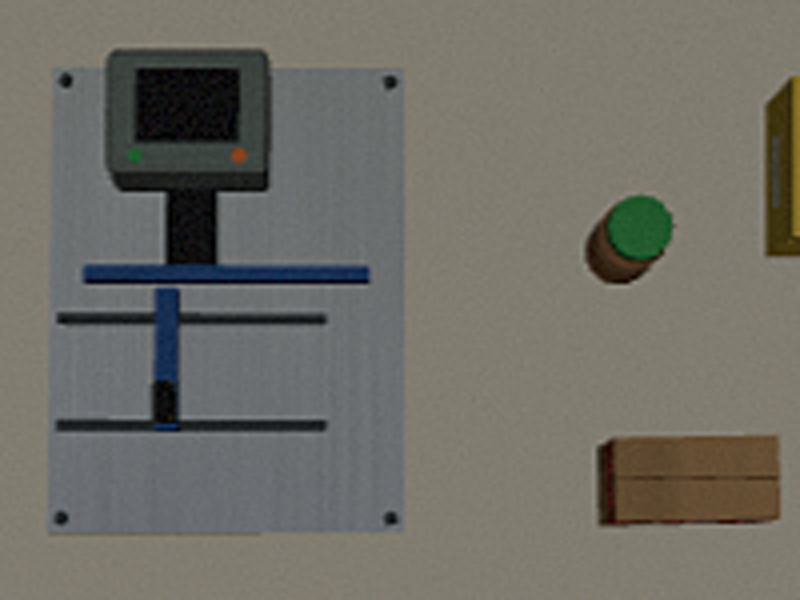

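View pics/scj.png

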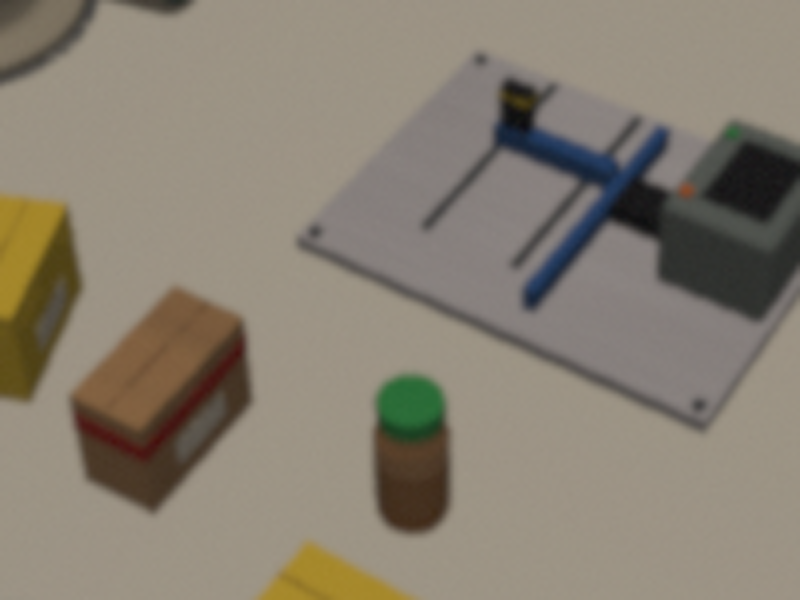

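```bash
cat > h.py <<'E'
import numpy as np, cv2
from rig import manip
def px2w(d,uv,z):
    uv=np.atleast_2d(uv).astype(float)
    r=np.c_[(uv[:,0]-d["cx"])/d["fx"],(uv[:,1]-d["cy"])/d["fy"],np.ones(len(uv))]@d["R"]
    c=-d["R"].T@d["t"]
    return c+r*((z-c[2])/r[:,2])[:,None]
E
python3 - <<'E'
from h import *
np.set_printoptions(precision=4,suppress=True)
d=manip.get_image("top"); im=d["color"]; hsv=cv2.cvtColor(im,cv2.COLOR_RGB2HSV)
Z=lambda U:(np.array(U)+.5)/4-.5+np.array([200,95])
print("bed",px2w(d,Z([[52,70],[403,70],[403,532],[49,533]]),.012))
print("screws",px2w(d,Z([[65,80],[391,82],[61,518],[391,518]]),.012))
def cs(m,z,lab):
    c,_=cv2.findContours(m.astype(np.uint8),0,1)
    for k in c:
        if cv2.contourArea(k)>25:
            b=cv2.boxPoints(cv2.minAreaRect(k)); w=px2w(d,b,z)[:,:2]
            print(lab,cv2.contourArea(k),b.mean(0),"ctr",w.mean(0),"\n",w, np.linalg.norm(w[0]-w[1]),np.linalg.norm(w[1]-w[2]))
H,S,V=cv2.split(hsv); print(hsv[215,380],hsv[215,352],hsv[163,270],hsv[195,241],hsv[215,400])
R=np.zeros(H.shape,bool);R[100:235,210:302]=1
cs((H>100)&(H<130)&(S>120)&(V>50)&R,.032,"blue")
R=np.zeros(H.shape,bool);R[190:203,236:248]=1
cs((V<45)&R,.072,"grip")
R=np.zeros(H.shape,bool);R[195:235,340:402]=1
cs((H<20)&(S>85)&(V>70)&R,.084,"carton")
E
```

```text
bed [[ 0.7325  0.168   0.012 ]
 [ 0.7347 -0.0811  0.012 ]
 [ 0.4065 -0.0821  0.012 ]
 [ 0.4043  0.165   0.012 ]]
screws [[ 0.7254  0.1586  0.012 ]
 [ 0.726  -0.0726  0.012 ]
 [ 0.4148  0.1568  0.012 ]
 [ 0.4162 -0.0736  0.012 ]]
[ 16 123 104] [  7 238  46] [106 208  82] [ 0 23 22] [ 23  34 128]
blue 96.5 [241.5 178.5] ctr [0.5411 0.0827] 
 [[0.5731 0.09  ]
 [0.5732 0.0761]
 [0.509  0.0754]
 [0.5089 0.0892]] 0.013880130519232791 0.06422738631496469
blue 165.0 [256.  162.5] ctr [0.5861 0.0428] 
 [[ 0.5896  0.1402]
 [ 0.5911 -0.0544]
 [ 0.5826 -0.0545]
 [ 0.5812  0.1401]] 0.19462453725909987 0.008425835778745644
grip 50.0 [242.077  195.8846] ctr [0.4889 0.0781] 
 [[0.475  0.0946]
 [0.5063 0.0911]
 [0.5028 0.0615]
 [0.4715 0.0651]] 0.031480117534375955 0.029720349220021067
carton 806.0 [374.  214.5] ctr [ 0.4404 -0.275 ] 
 [[ 0.4681 -0.2217]
 [ 0.4688 -0.3288]
 [ 0.4126 -0.3282]
 [ 0.412  -0.2214]] 0.10715412026896651 0.05615951920088688
```

Call:
move_arm(series=[[[0.0158,0.0315,0,0,0,-0.015,0.085],[0.0158,0.0315,0,0,0,-0.015,0.085],[0.0158,0.0315,0,0,0,-0.015,0.085],[0.0158,0.0315,0,0,0,-0.015,0.085],[0.0158,0.0315,0,0,0,-0.015,0.085],[0.0158,0.0315,0,0,0,-0.015,0.085],[0.0158,0.0315,0,0,0,-0.015,0.085],[0.0158,0.0315,0,0,0,-0.015,0.085],[0.0158,0.0315,0,0,0,-0.015,0.085],[0.0158,0.0315,0,0,0,-0.015,0.085],[0.0158,0.0315,0,0,0,-0.015,0.085],[0.0158,0.0315,0,0,0,-0.015,0.085],[0.0158,0.0315,0,0,0,-0.015,0.085],[0.0158,0.0315,0,0,0,-0.015,0.085],[0.0158,0.0315,0,0,0,-0.015,0.085],[0.0158,0.0315,0,0,0,-0.015,0.085],[0.0158,0.0315,0,0,0,-0.015,0.085],[0.0158,0.0315,0,0,0,-0.015,0.085],[0.0158,0.0315,0,0,0,-0.015,0.085],[0.0158,0.0315,0,0,0,-0.015,0.085]]])

```text
clock: 1.82
position: [0.4894, 0.0835, 0.2422]
ee_rot: [0.0, 1.0, 0.003, -0.0]
contact_force: [0.1, -0.3, -0.3]
width: 0.0848
```

```bash
python3 - <<'E'
from h import *
s=manip.get_state(); print(s["clock"],s["position"],s["ee_rot"],s["qpos"])
d=manip.get_image("wrist"); cv2.imwrite("pics/w1.png",d["color"][:,:,::-1]); print(d["fx"],d["cx"],d["cy"],d["tool_from_camera"])
E
```

```text
1.8167 [0.4893565  0.08347531 0.24217777] [ 1.47968788e-04  9.99996099e-01  2.78704501e-03 -1.11777723e-04] [ 2.89051482e-02  1.57419418e-01  1.66422163e+00 -2.99350021e-04
  1.32018282e+00  1.59420165e+00]
300.5763722418845 276.7214341556757 207.5183568554031 [[-1.65520271e-05 -9.63720453e-01 -2.66913634e-01  6.70027678e-02]
 [ 9.99999854e-01  1.28421930e-04 -5.25693883e-04 -1.49038183e-04]
 [ 5.40899511e-04 -2.66913604e-01  9.63720310e-01 -1.32049701e-01]
 [ 0.00000000e+00  0.00000000e+00  0.00000000e+00  1.00000000e+00]]
```

View pics/w1.png

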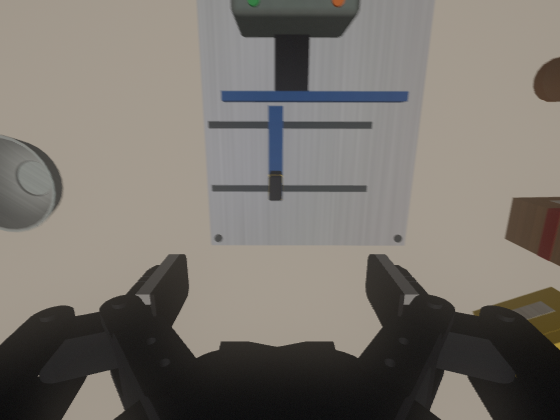

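```bash
cat >> h.py <<'E'
from scipy.spatial.transform import Rotation as Ro
def wcam(d,s):
    q=np.array(s["ee_rot"]); T=np.eye(4); T[:3,:3]=Ro.from_quat(q[[1,2,3,0]]).as_matrix(); T[:3,3]=s["position"]
    M=T@d["tool_from_camera"]; R=M[:3,:3].T
    return dict(fx=d["fx"],fy=d["fy"],cx=d["cx"],cy=d["cy"],R=R,t=-R@M[:3,3],color=d["color"])
E
python3 - <<'E'
from h import *
np.set_printoptions(precision=4,suppress=True)
s=manip.get_state(); d=wcam(manip.get_image("wrist"),s); im=d["color"]
H,S,V=cv2.split(cv2.cvtColor(im,cv2.COLOR_RGB2HSV))
m=((H>100)&(H<130)&(S>110)).astype(np.uint8)
for k in cv2.findContours(m,0,1)[0]:
    if cv2.contourArea(k)>50:
        b=cv2.boxPoints(cv2.minAreaRect(k)); print("blue",b.tolist(),"\n",px2w(d,b,.032)[:,:2],px2w(d,b,.012)[:,:2])
cr=im[160:210,245:305]; cv2.imwrite("pics/w1g.png",cv2.resize(cr,None,fx=12,fy=12,interpolation=cv2.INTER_CUBIC)[:,:,::-1])
print("bed near",px2w(d,[[211,245],[405.5,245.5]],.012)); print("screws",px2w(d,[[218,238.5],[398,238.5]],.012))
E
```

```text
blue [[276.0, 111.0], [290.0, 111.0], [290.0, 174.0], [276.0, 174.0]] 
 [[0.5744 0.0922]
 [0.5745 0.077 ]
 [0.5057 0.0757]
 [0.5056 0.0917]] [[0.5753 0.0924]
 [0.5754 0.0763]
 [0.5026 0.0749]
 [0.5024 0.0919]]
blue [[230.0, 96.0], [415.0, 96.0], [415.0, 105.0], [230.0, 105.0]] 
 [[ 0.5894  0.1417]
 [ 0.5907 -0.0563]
 [ 0.5816 -0.0575]
 [ 0.5802  0.142 ]] [[ 0.5911  0.1448]
 [ 0.5926 -0.0648]
 [ 0.5829 -0.066 ]
 [ 0.5814  0.1451]]
bed near [[ 0.4092  0.1755  0.012 ]
 [ 0.4111 -0.0758  0.012 ]]
screws [[ 0.4182  0.166   0.012 ]
 [ 0.4206 -0.0651  0.012 ]]
```

View pics/w1g.png

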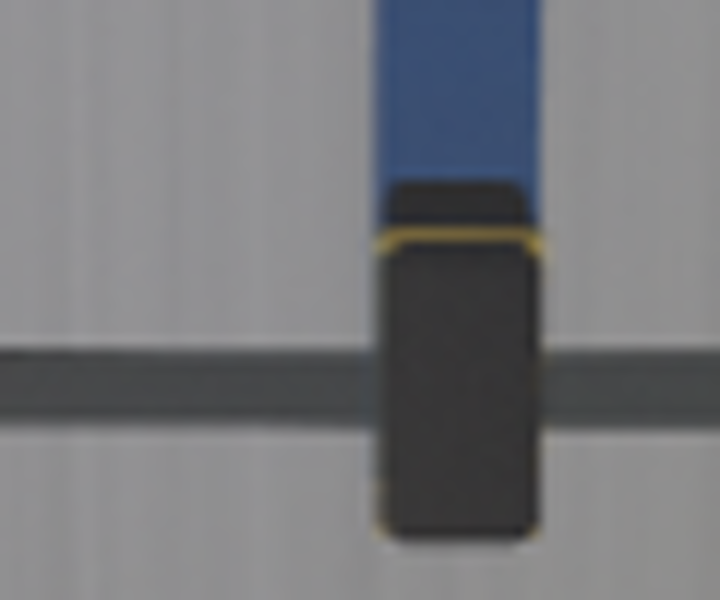

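```bash
python3 - <<'E'
from h import *
np.set_printoptions(precision=4,suppress=True)
s=manip.get_state(); d=wcam(manip.get_image("wrist"),s); print(s["clock"],s["position"],s["qd"])
print(px2w(d,[[276.2,180],[289.6,180],[289.6,204.5],[276.2,204.5]],.072))
cv2.imwrite("pics/w2.png",d["color"][:,:,::-1])
im=d["color"];H,S,V=cv2.split(cv2.cvtColor(im,cv2.COLOR_RGB2HSV))
m=((H>100)&(H<130)&(S>110)).astype(np.uint8)
for k in cv2.findContours(m,0,1)[0]:
    if cv2.contourArea(k)>50: print(cv2.boundingRect(k))
E
```

```text
1.9167 [0.491  0.0858 0.2419] [-0.0622 -0.0304  0.0493 -0.0695  0.0366 -0.0562]
[[0.5036 0.0872 0.072 ]
 [0.5038 0.0736 0.072 ]
 [0.478  0.073  0.072 ]
 [0.4778 0.0869 0.072 ]]
(273, 109, 14, 65)
(227, 94, 185, 10)
```

View pics/w2.png

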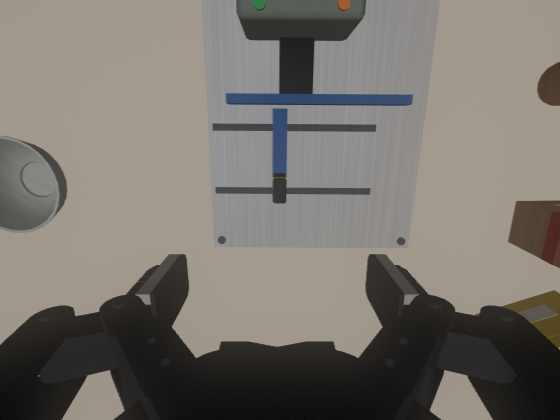

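Call:
move_arm(series=[[[0.001,0,-0.0192,0,0,0,0.06],[0,0,-0.0192,0,0,0,0.06],[0,0,-0.0192,0,0,0,0.06],[0,0,-0.0192,0,0,0,0.06],[0,0,-0.0192,0,0,0,0.06],[0,0,-0.0192,0,0,0,0.06],[0,0,-0.0192,0,0,0,0.06],[0,0,-0.0192,0,0,0,0.06],[0,0,-0.0192,0,0,0,0.06],[0,0,-0.0192,0,0,0,0.06],[0,0,0,0,0,0,0.06],[0,0,0,0,0,0,0.06],[0,0,0,0,0,0,0.06]]], newtons=40)

```text
clock: 3.05
position: [0.4906, 0.081, 0.0512]
ee_rot: [0.0, 1.0, 0.003, 0.001]
contact_force: [1.3, -0.4, 0.3]
width: 0.0601
```

```bash
python3 - <<'E'
from h import *
d=manip.get_image("scene"); im=d["color"][150:270,230:390]
cv2.imwrite("pics/s2.png",cv2.resize(im,None,fx=5,fy=5,interpolation=cv2.INTER_CUBIC)[:,:,::-1]);print(manip.get_state())
E
```

```text
{'clock': 3.1, 'qpos': array([ 2.41134338e-02,  3.49537424e-01,  1.94244128e+00, -2.91256207e-04,
        8.47416367e-01,  1.58990313e+00]), 'qd': array([ 0.00557975, -0.00534093, -0.00652873,  0.00043637, -0.00395438,
        0.00052642]), 'effort': array([-7.43052573e-02, -3.78663111e+01, -1.66434896e+01, -6.50815928e-03,
        3.86522838e-02, -1.91343788e-03]), 'position': array([0.49098761, 0.08118468, 0.05152072]), 'ee_rot': array([8.54959834e-05, 9.99996011e-01, 2.59958437e-03, 1.10089809e-03]), 'contact_force': array([ 0.68615178, -0.55899625,  0.84612745]), 'moment': array([-0.05970035, -0.03449642,  0.03731053]), 'width': 0.05994765650351698}
```

View pics/s2.png

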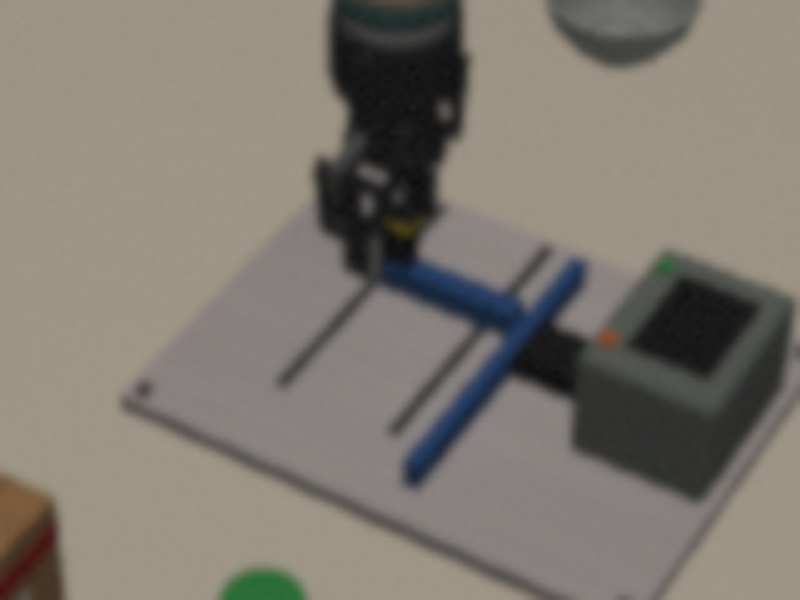

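The fingers straddle the grip, whose yellow band shows at about (400,225) in the zoom. I'll close the gripper, then pull along +y.

Call:
move_arm(series=[[[0,0.001,0,0,0,0,0.0],[0,0,0,0,0,0,0.0],[0,0,0,0,0,0,0.0],[0,0,0,0,0,0,0.0],[0,0,0,0,0,0,0.0],[0,0,0,0,0,0,0.0]]], newtons=50)

```text
clock: 3.6
position: [0.4904, 0.0829, 0.051]
ee_rot: [-0.0, 1.0, 0.003, 0.0]
contact_force: [-1.4, 0.3, 5.6]
width: 0.0137
```

Call:
move_arm(series=[[[0,0.006,0,0,0,0,0.0],[0,0.006,0,0,0,0,0.0],[0,0.006,0,0,0,0,0.0],[0,0.006,0,0,0,0,0.0],[0,0.006,0,0,0,0,0.0],[0,0.004,0,0,0,0,0.0],[0,0,0,0,0,0,0.0]]])

```text
clock: 4.18
position: [0.4903, 0.117, 0.051]
ee_rot: [0.0, 1.0, 0.003, 0.0]
contact_force: [-0.7, 0.6, 6.3]
width: 0.0132
```

Call:
move_arm(series=[[[0,0.004,0,0,0,0,0.0],[0,0.004,0,0,0,0,0.0],[0,0.004,0,0,0,0,0.0],[0,0.002,0,0,0,0,0.0],[0,0,0,0,0,0,0.0]]])

```text
clock: 4.6
position: [0.4903, 0.1303, 0.051]
ee_rot: [0.001, 1.0, 0.003, 0.0]
contact_force: [-1.6, -1.9, 6.0]
width: 0.013
```

```bash
python3 - <<'E'
from h import *
d=manip.get_image("scene"); im=d["color"][150:270,230:390]
cv2.imwrite("pics/s3.png",cv2.resize(im,None,fx=5,fy=5,interpolation=cv2.INTER_CUBIC)[:,:,::-1]);s=manip.get_state();print(s["position"],s["contact_force"])
E
```

```text
[0.4902345  0.13023075 0.05103136] [-2.00572816 -1.65805305  6.51642434]
```

View pics/s3.png

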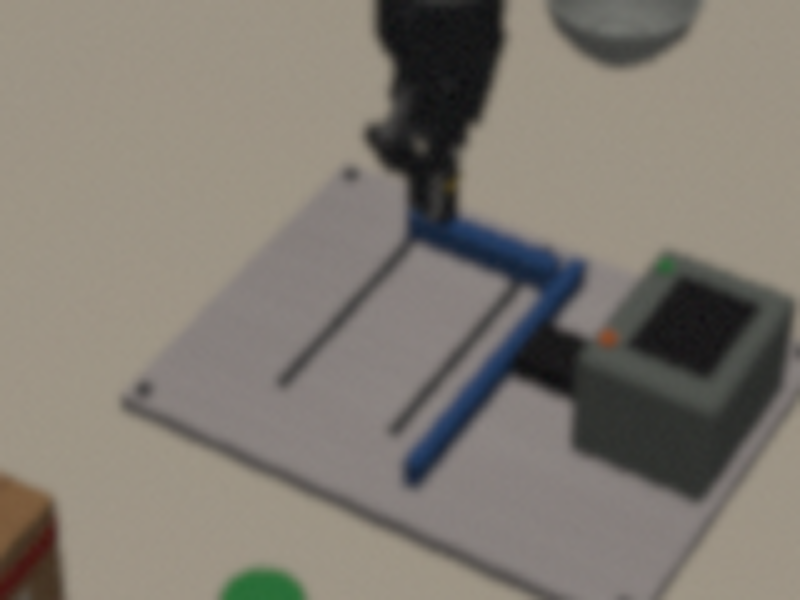

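The slide moves with the gripper and the bar is now near the outer end. I'll continue in small steps until the force rises.

Call:
move_arm(series=[[[0,0.003,0,0,0,0,0.0],[0,0.002,0,0,0,0,0.0],[0,0,0,0,0,0,0.0]]])

```text
clock: 4.9
position: [0.4902, 0.1304, 0.051]
ee_rot: [0.005, 1.0, 0.005, -0.0]
contact_force: [-0.7, -20.8, 8.0]
width: 0.0133
```

Call:
move_arm(series=[[[0,-0.0035,0,0,0,0,0.0],[0,0,0,0,0,0,0.05],[0,0,0,0,0,0,0.05],[0,0,0,0,0,0,0.05],[0,0,0.02,0,0,0,0.06],[0,0,0.03,0,0,0,0.085],[0,0,0.04,0,0,0,0.085],[0,0,0.04,0,0,0,0.085],[0,-0.03,0.04,0,0,0,0.085],[0,-0.04,0.02,0,0,0,0.085],[0,0,0,0,0,0,0.085],[0,0,0,0,0,0,0.085],[0,0,0,0,0,0,0.085],[0,0,0,0,0,0,0.085]]])

```text
clock: 6.07
position: [0.4892, 0.0708, 0.2309]
ee_rot: [-0.0, 1.0, 0.003, -0.001]
contact_force: [0.2, -0.2, 0.5]
width: 0.0853
```

```bash
python3 - <<'E'
from h import *
np.set_printoptions(precision=4,suppress=True)
s=manip.get_state(); d=wcam(manip.get_image("wrist"),s); print(s["clock"],s["position"],s["qd"])
cv2.imwrite("pics/w3.png",d["color"][:,:,::-1])
im=d["color"];H,S,V=cv2.split(cv2.cvtColor(im,cv2.COLOR_RGB2HSV))
m=((H>100)&(H<130)&(S>110)).astype(np.uint8)
for k in cv2.findContours(m,0,1)[0]:
    if cv2.contourArea(k)>50:
        b=cv2.boxPoints(cv2.minAreaRect(k)); print("blue",b.tolist(),"\n",px2w(d,b,.032)[:,:2])
c=manip.get_image("top"); cv2.imwrite("pics/t3.png",cv2.resize(c["color"][95:245,200:400],None,fx=4,fy=4,interpolation=cv2.INTER_CUBIC)[:,:,::-1])
E
```

```text
6.0667 [0.4892 0.0708 0.2309] [ 0.0079  0.0073 -0.0008 -0.0035  0.001  -0.0007]
blue [[213.31317138671875, 105.02146911621094], [227.92388916015625, 104.56489562988281], [230.03121948242188, 171.99903869628906], [215.42050170898438, 172.4556121826172]] 
 [[0.5745 0.138 ]
 [0.5751 0.1227]
 [0.5044 0.123 ]
 [0.5038 0.1392]]
blue [[209.0, 90.0], [401.0, 90.0], [401.0, 99.0], [209.0, 99.0]] 
 [[ 0.5892  0.1417]
 [ 0.5905 -0.056 ]
 [ 0.5817 -0.0571]
 [ 0.5804  0.1422]]
```

View pics/w3.png

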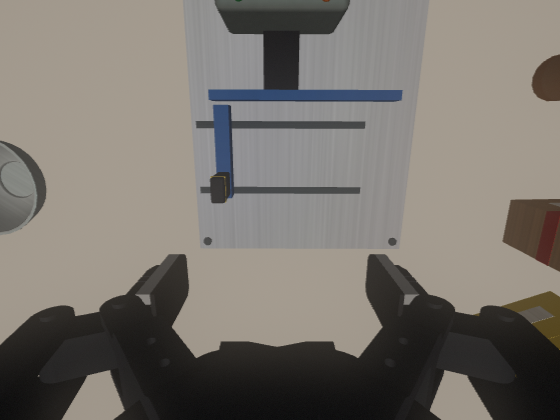

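View pics/t3.png

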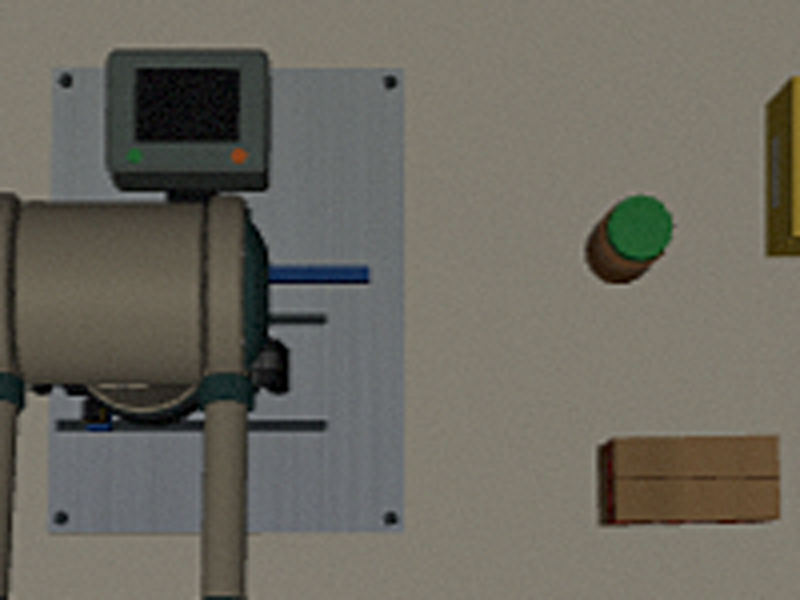

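Call:
move_arm(series=[[[-0.003,-0.0216,0,0,0,0.098,0.085],[-0.003,-0.0216,0,0,0,0.098,0.085],[-0.003,-0.0216,0,0,0,0.098,0.085],[-0.003,-0.0216,0,0,0,0.098,0.085],[-0.003,-0.0216,0,0,0,0.098,0.085],[-0.003,-0.0216,0,0,0,0.098,0.085],[-0.003,-0.0216,0,0,0,0.098,0.085],[-0.003,-0.0216,0,0,0,0.098,0.085],[-0.003,-0.0216,0,0,0,0.098,0.085],[-0.003,-0.0216,0,0,0,0.098,0.085],[-0.003,-0.0216,0,0,0,0.098,0.085],[-0.003,-0.0216,0,0,0,0.098,0.085],[-0.003,-0.0216,0,0,0,0.098,0.085],[-0.003,-0.0216,0,0,0,0.098,0.085],[-0.003,-0.0216,0,0,0,0.098,0.085],[-0.003,-0.0216,0,0,0,0.098,0.085],[0,0,0,0,0,0,0.085],[0,0,0,0,0,0,0.085],[0,0,0,0,0,0,0.085]]])

```text
clock: 7.75
position: [0.4421, -0.2745, 0.2315]
ee_rot: [-0.001, 0.706, 0.708, 0.0]
contact_force: [-0.9, -0.6, 0.5]
width: 0.0852
```

```bash
python3 - <<'E'
from h import *
np.set_printoptions(precision=4,suppress=True)
s=manip.get_state(); d=wcam(manip.get_image("wrist"),s); print(s["clock"],s["position"],s["qpos"],s["qd"])
print(Ro.from_quat(np.array(s["ee_rot"])[[1,2,3,0]]).as_matrix())
cv2.imwrite("pics/w4.png",d["color"][:,:,::-1]); np.savez("w4.npz",**d)
E
```

```text
7.75 [ 0.4421 -0.2745  0.2315] [-0.6899  0.2014  1.6348  0.0009  1.3075 -0.6926] [ 0.0102 -0.0098  0.0046  0.0002 -0.0005 -0.0064]
[[-0.0025  1.     -0.0011]
 [ 1.      0.0025  0.002 ]
 [ 0.002  -0.0011 -1.    ]]
```

View pics/w4.png

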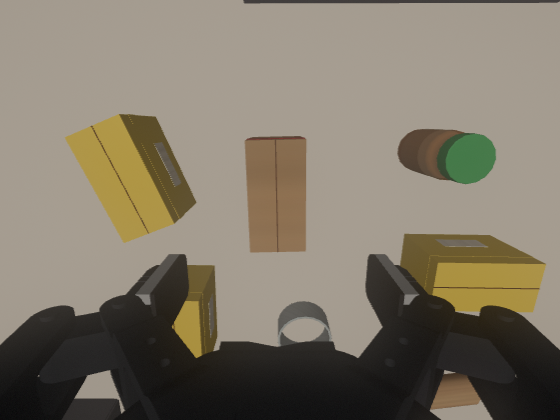

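```bash
python3 - <<'E'
from h import *
np.set_printoptions(precision=4,suppress=True)
d=np.load("w4.npz"); 
w=px2w(d,[[247,138.5],[305.5,138],[305.5,250.5],[249,251.5]],.084); print(w,w.mean(0))
print("yellow top",px2w(d,[[124,116],[175,222],[127,240],[68,138]],.084)); print("yel base?",px2w(d,[[195,203]],.0))
print("ring/box2",px2w(d,[[215,266]],.084))
E
```

```text
[[ 0.4143 -0.2188  0.084 ]
 [ 0.4674 -0.2183  0.084 ]
 [ 0.4705 -0.3284  0.084 ]
 [ 0.4137 -0.3297  0.084 ]] [ 0.4415 -0.2738  0.084 ]
yellow top [[ 0.3052 -0.1996  0.084 ]
 [ 0.342  -0.2987  0.084 ]
 [ 0.2926 -0.3177  0.084 ]
 [ 0.2518 -0.2188  0.084 ]]
yel base? [[ 0.3393 -0.3012  0.    ]]
ring/box2 [[ 0.3787 -0.3457  0.084 ]]
```

Call:
move_arm(series=[[[-0.001,0,-0.018,0,0,0.005,0.085],[0,0,-0.022,0,0,0,0.085],[0,0,-0.022,0,0,0,0.085],[0,0,-0.022,0,0,0,0.085],[0,0,-0.022,0,0,0,0.085],[0,0,-0.022,0,0,0,0.085],[0,0,-0.022,0,0,0,0.085],[0,0,-0.02,0,0,0,0.085],[0,0,-0.0145,0,0,0,0.085],[0,0,0,0,0,0,0.085],[0,0,0,0,0,0,0.085]]], newtons=50)

```text
clock: 8.72
position: [0.441, -0.2744, 0.0474]
ee_rot: [-0.001, 0.704, 0.71, 0.0]
contact_force: [-0.1, -0.4, -0.3]
width: 0.0853
```

```bash
python3 - <<'E'
from h import *
np.set_printoptions(precision=4,suppress=True)
s=manip.get_state(); d=manip.get_image("wrist"); print(s["position"],s["contact_force"])
cv2.imwrite("pics/w5.png",d["color"][:,:,::-1])
E
```

```text
[ 0.441  -0.2744  0.0474] [-0.0746 -0.426  -0.3439]
```

View pics/w5.png

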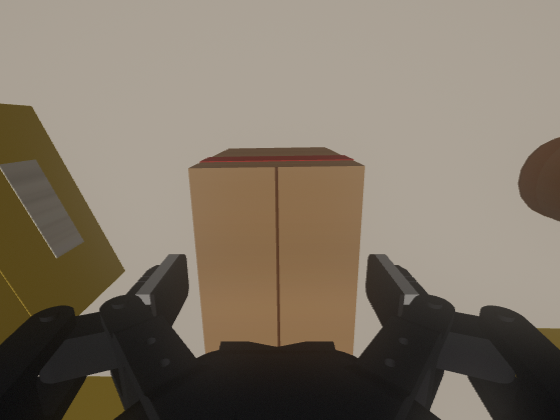

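The carton sits centred between the pads: its top spans columns 190–365 and the pads are at about 188 and 367. Closing.

Call:
move_arm(series=[[[0,0,0,0,0,0,0.03],[0,0,0,0,0,0,0.03],[0,0,0,0,0,0,0.03],[0,0,0,0,0,0,0.03],[0,0,0,0,0,0,0.03],[0,0,0,0,0,0,0.03],[0,0,0.01,0,0,0,0.03],[0,0,0.02,0,0,0,0.03],[0,0,0.02,0,0,0,0.03],[0,0,0.02,0,0,0,0.03],[0,0,0,0,0,0,0.03],[0,0,0,0,0,0,0.03]]], newtons=50)

```text
clock: 9.77
position: [0.4414, -0.2761, 0.1187]
ee_rot: [0.001, 0.704, 0.71, 0.0]
contact_force: [-0.1, -0.7, -2.9]
width: 0.0557
```

```bash
python3 - <<'E'
from h import *
np.set_printoptions(precision=4,suppress=True)
s=manip.get_state(); print(s["position"],s["contact_force"],s["moment"],s["width"])
d=manip.get_image("wrist");cv2.imwrite("pics/w6.png",d["color"][:,:,::-1])
d=manip.get_image("scene");cv2.imwrite("pics/s6.png",cv2.resize(d["color"][150:300,160:360],None,fx=4,fy=4,interpolation=cv2.INTER_CUBIC)[:,:,::-1])
E
```

```text
[ 0.4414 -0.2761  0.1187] [-0.0924 -0.7335 -2.8762] [ 0.0206  0.0396 -0.0215] 0.05568312750771261
```

View pics/w6.png

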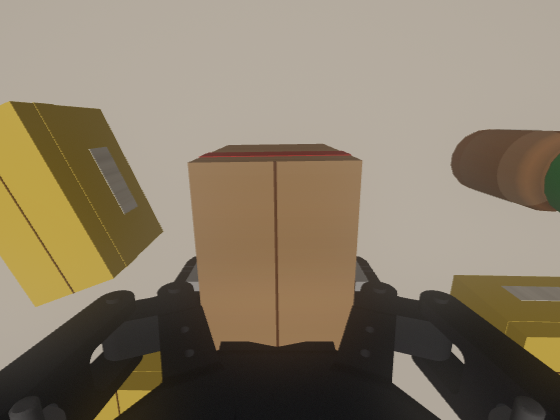

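View pics/s6.png

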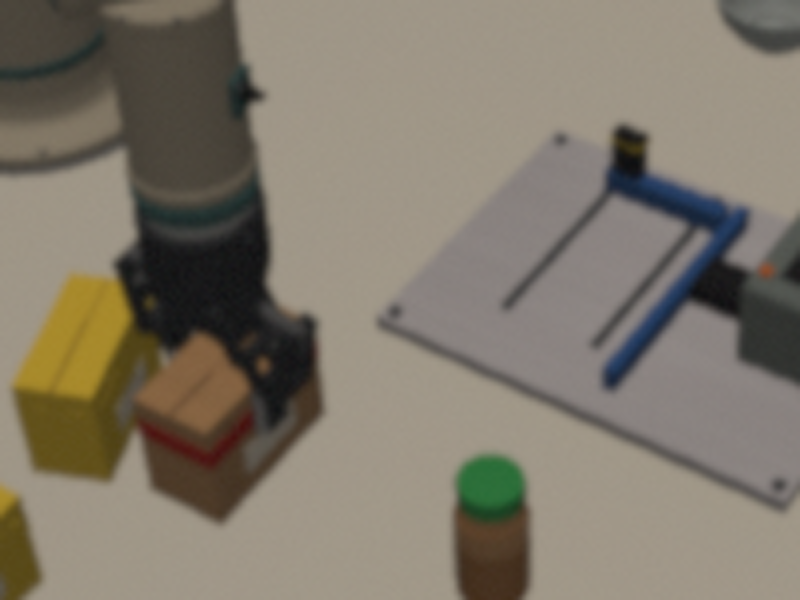

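Call:
move_arm(series=[[[0.0036,0.013,0,0,0,0,0.03],[0.0072,0.0261,0,0,0,0,0.03],[0.0072,0.0261,0,0,0,0,0.03],[0.0072,0.0261,0,0,0,0,0.03],[0.0072,0.0261,0,0,0,0,0.03],[0.0072,0.0261,0,0,0,0,0.03],[0.0072,0.0261,0,0,0,0,0.03],[0.0072,0.0261,0,0,0,0,0.03],[0.0072,0.0261,0,0,0,0,0.03],[0.0072,0.0261,0,0,0,0,0.03],[0.0072,0.0261,0,0,0,0,0.03],[0.0072,0.0261,0,0,0,0,0.03],[0.0036,0.013,0,0,0,0,0.03],[0,0,-0.02,0,0,0,0.03],[0,0,-0.02,0,0,0,0.03],[0,0,-0.01,0,0,0,0.03],[0,0,-0.004,0,0,0,0.03],[0,0,0,0,0,0,0.03],[0,0,0,0,0,0,0.03]]])

```text
clock: 11.45
position: [0.5275, 0.0374, 0.0637]
ee_rot: [-0.0, 0.704, 0.71, -0.0]
contact_force: [0.6, -0.1, -3.1]
width: 0.0557
```

```bash
python3 - <<'E'
from h import *
np.set_printoptions(precision=4,suppress=True)
s=manip.get_state(); print(s["position"],s["ee_rot"],s["contact_force"],s["moment"],s["width"])
d=manip.get_image("wrist");cv2.imwrite("pics/w7.png",d["color"][:,:,::-1])
d=manip.get_image("scene");cv2.imwrite("pics/s7.png",cv2.resize(d["color"][150:300,230:430],None,fx=4,fy=4,interpolation=cv2.INTER_CUBIC)[:,:,::-1])
E
```

```text
[0.5275 0.0374 0.0637] [-0.      0.7044  0.7098 -0.    ] [ 0.5993 -0.1397 -3.0526] [ 0.0022 -0.0268 -0.0418] 0.05565676470071262
```

View pics/w7.png

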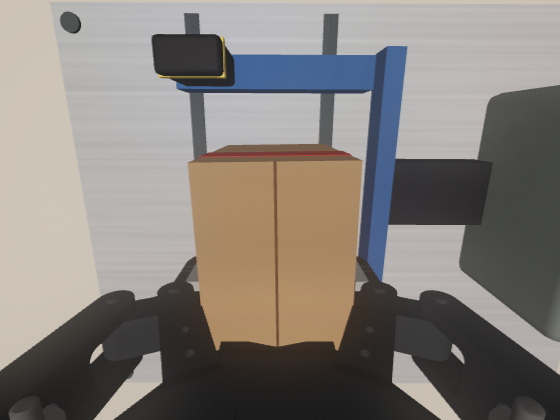

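View pics/s7.png

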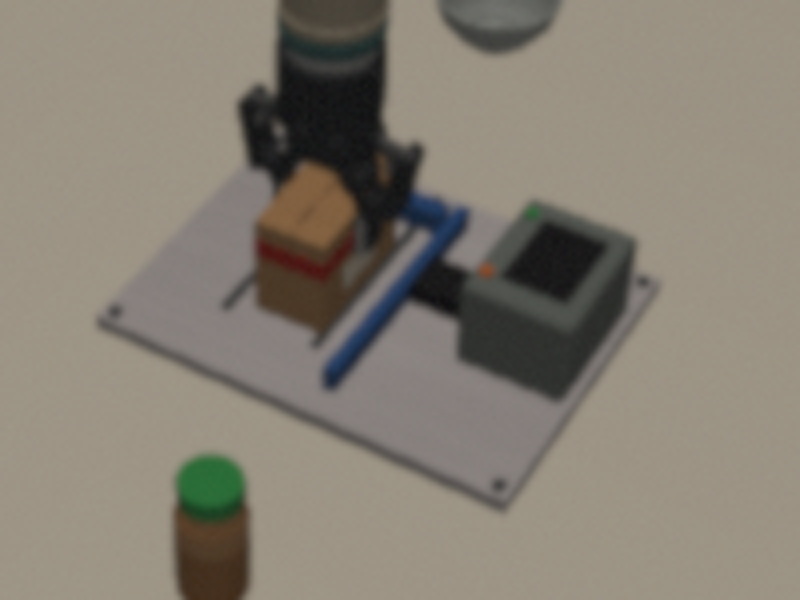

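Call:
move_arm(series=[[[0,0,-0.003,0,0,0,0.03],[0,0,-0.0015,0,0,0,0.03],[0,0,0,0,0,0,0.03],[0,0,0,0,0,0,0.03]]])

```text
clock: 11.88
position: [0.5285, 0.0372, 0.0612]
ee_rot: [0.001, 0.704, 0.71, 0.001]
contact_force: [-0.9, 0.3, 7.7]
width: 0.0555
```

Call:
move_arm(series=[[[0,0,0.0012,0,0,0,0.03],[0.004,0.005,0,0,0,0,0.03],[0.004,0.005,0,0,0,0,0.03],[0.004,0.005,0,0,0,0,0.03],[0.004,0.005,0,0,0,0,0.03],[0.003,0.003,0,0,0,0,0.03],[0,0,0,0,0,0,0.03],[0,0,0,0,0,0,0.03]]])

```text
clock: 12.55
position: [0.5475, 0.0607, 0.0612]
ee_rot: [0.001, 0.704, 0.71, 0.0]
contact_force: [-1.5, -0.5, 5.3]
width: 0.0552
```

Call:
move_arm(series=[[[0.002,0,0.0006,0,0,0,0.03],[0.002,0,0,0,0,0,0.03],[0.001,0,0,0,0,0,0.03],[0,0,0,0,0,0,0.03],[0,0,0,0,0,0,0.03]]])

```text
clock: 12.97
position: [0.5508, 0.0609, 0.0613]
ee_rot: [-0.001, 0.704, 0.71, -0.0]
contact_force: [-4.0, 0.3, 5.8]
width: 0.0555
```

Call:
move_arm(series=[[[0.0015,0,0.0004,0,0,0,0.03],[0,0,0,0,0,0,0.03],[0,0,0,0,0,0,0.03]]])

```text
clock: 13.22
position: [0.5524, 0.0609, 0.0613]
ee_rot: [-0.001, 0.704, 0.71, -0.0]
contact_force: [-4.1, 2.7, 4.1]
width: 0.0554
```

Call:
move_arm(series=[[[0.0015,0,0.0002,0,0,0,0.03],[0,0,0,0,0,0,0.03],[0,0,0,0,0,0,0.03]]])

```text
clock: 13.47
position: [0.5526, 0.0609, 0.0614]
ee_rot: [-0.002, 0.705, 0.71, -0.001]
contact_force: [-6.4, 1.6, 5.4]
width: 0.0557
```

Call:
move_arm(series=[[[0.001,0.002,0,0,0,0,0.03],[0,0.002,0,0,0,0,0.03],[0,0.002,0,0,0,0,0.03],[0,0,0,0,0,0,0.03],[0,0,0,0,0,0,0.03]]])

```text
clock: 13.88
position: [0.5526, 0.0636, 0.0615]
ee_rot: [-0.001, 0.704, 0.71, -0.004]
contact_force: [-8.2, -8.5, 7.6]
width: 0.0553
```

Call:
move_arm(series=[[[0,0.002,0,0,0,0,0.03],[0,0.001,0,0,0,0,0.03],[0,0,0,0,0,0,0.03],[0,0,0,0,0,0,0.03]]])

```text
clock: 14.22
position: [0.5526, 0.0661, 0.0615]
ee_rot: [-0.0, 0.704, 0.71, -0.004]
contact_force: [-8.4, -10.4, 7.3]
width: 0.0556
```

```bash
python3 - <<'E'
from h import *
np.set_printoptions(precision=4,suppress=True)
s=manip.get_state(); print(s["position"],s["ee_rot"],s["contact_force"],s["moment"],s["width"])
d=manip.get_image("wrist");cv2.imwrite("pics/w8.png",d["color"][:,:,::-1])
d=manip.get_image("scene");cv2.imwrite("pics/s8.png",cv2.resize(d["color"][150:300,230:430],None,fx=4,fy=4,interpolation=cv2.INTER_CUBIC)[:,:,::-1])
E
```

```text
[0.5526 0.0661 0.0615] [-0.0003  0.7042  0.71   -0.0042] [ -8.3835 -10.4015   7.3013] [-1.6353  1.4611 -0.6621] 0.055618175054875256
```

View pics/w8.png

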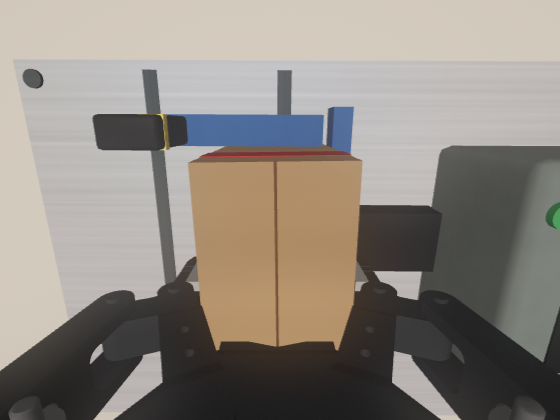

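View pics/s8.png

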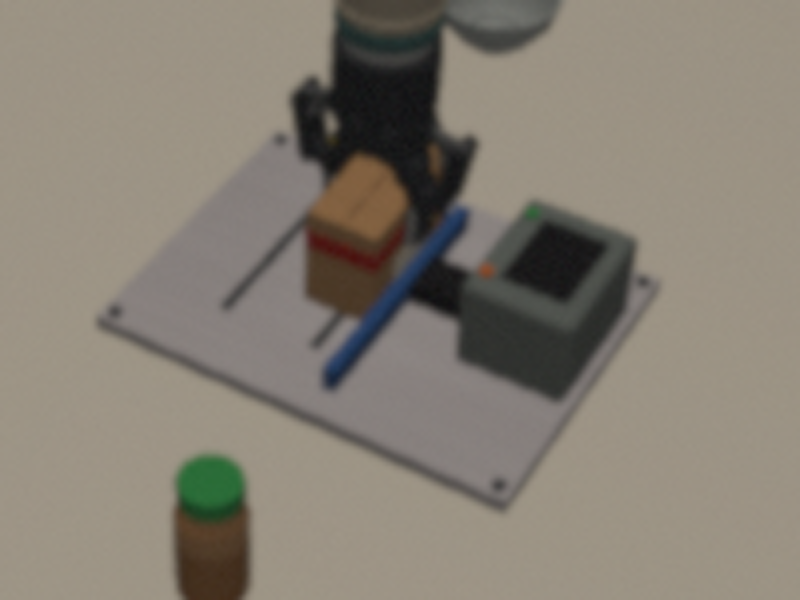

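Call:
move_arm(series=[[[0,0.0015,0.0003,0,0,0,0.03],[0,0,0,0,0,0,0.03],[0,0,0,0,0,0,0.03]]])

```text
clock: 14.57
position: [0.5526, 0.0663, 0.0617]
ee_rot: [0.0, 0.704, 0.71, -0.005]
contact_force: [-7.6, -14.7, 7.3]
width: 0.0555
```

Call:
move_arm(series=[[[0.0005,0.0015,0,0,0,0,0.03],[0,0,0,0,0,0,0.03],[0,0,0,0,0,0,0.03]]])

```text
clock: 14.82
position: [0.5526, 0.0666, 0.0618]
ee_rot: [0.001, 0.703, 0.711, -0.006]
contact_force: [-9.0, -17.2, 8.9]
width: 0.0554
```

Call:
move_arm(series=[[[0.002,0.001,0.0004,0,0,0,0.03],[0,0,0,0,0,0,0.03],[0,0,0,0,0,0,0.03],[0,0,0,0,0,0,0.03],[0,0,0,0,0,0,0.03]]])

```text
clock: 15.23
position: [0.5528, 0.0666, 0.0619]
ee_rot: [0.0, 0.703, 0.711, -0.008]
contact_force: [-11.5, -20.8, 10.7]
width: 0.0555
```

```bash
python3 - <<'E'
from h import *
np.set_printoptions(precision=4,suppress=True)
s=manip.get_state(); print(s["position"],s["contact_force"],s["moment"],s["width"]); T=Ro.from_quat(np.array(s["ee_rot"])[[1,2,3,0]]).as_matrix(); print(T)
d=manip.get_image("wrist");cv2.imwrite("pics/w9.png",d["color"][:,:,::-1])
d=manip.get_image("scene");cv2.imwrite("pics/s9.png",cv2.resize(d["color"][165:255,280:400],None,fx=6,fy=6,interpolation=cv2.INTER_CUBIC)[:,:,::-1])
c=manip.get_image("top");cv2.imwrite("pics/t9.png",cv2.resize(c["color"][95:245,200:400],None,fx=4,fy=4,interpolation=cv2.INTER_CUBIC)[:,:,::-1])
E
```

```text
[0.5528 0.0666 0.0619] [-11.4637 -20.8116  10.6589] [-3.1342  2.0377 -0.4931] 0.0555438627045542
[[-0.0109  0.9999 -0.0115]
 [ 0.9999  0.0107 -0.0118]
 [-0.0117 -0.0116 -0.9999]]
```

View pics/w9.png

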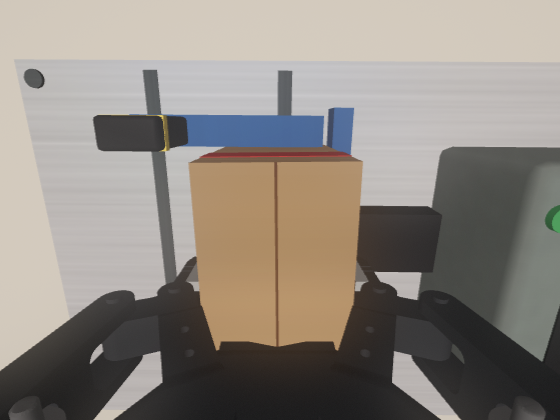

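View pics/s9.png

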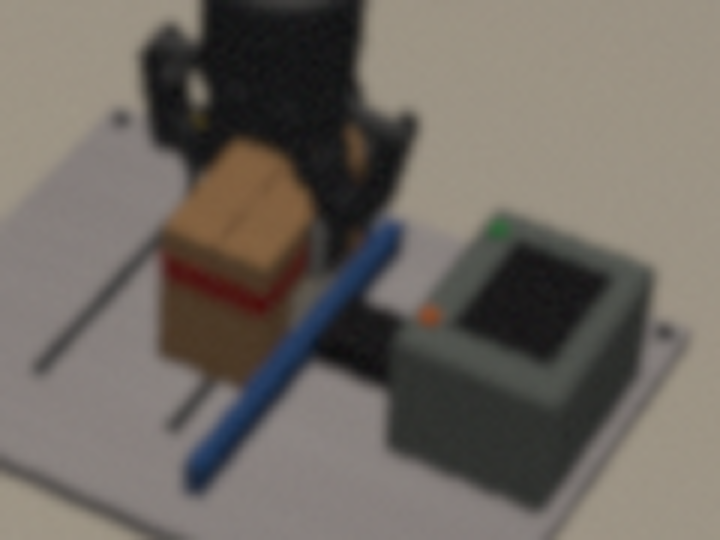

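View pics/t9.png

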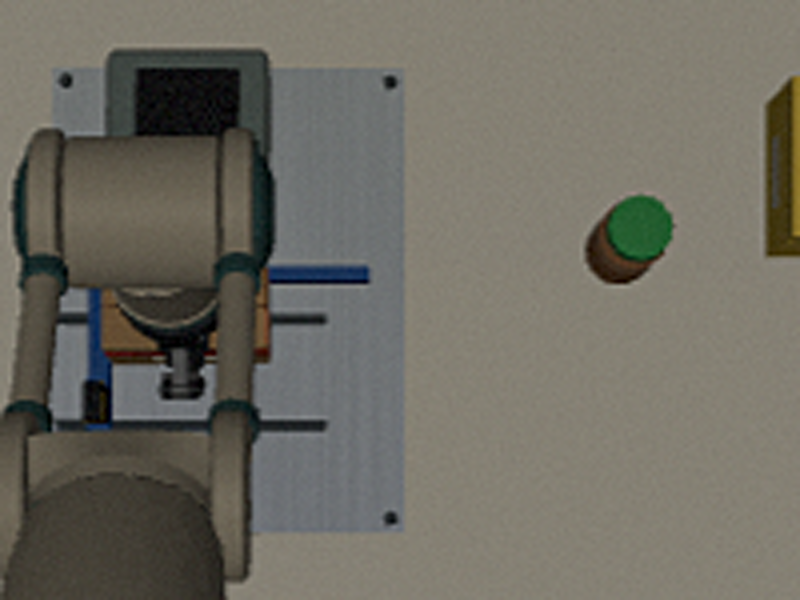

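Call:
move_arm(series=[[[0.0015,0,0,0,0,0,0.03],[0,0,0,0,0,0,0.03],[0,0,0,0,0,0,0.03],[0,0,0,0,0,0,0.03],[0,0,0,0,0,0,0.03],[0,0,0,0,0,0,0.03],[0,0,0,0,0,0,0.03],[0,0,0,0,0,0,0.03]]])

```text
clock: 16.05
position: [0.553, 0.0666, 0.062]
ee_rot: [-0.001, 0.703, 0.711, -0.009]
contact_force: [-13.8, -20.3, 13.2]
width: 0.0556
```

```bash
python3 - <<'E'
from h import *
s=manip.get_state(); print(s["position"],s["contact_force"],s["ee_rot"],s["width"],abs(s["qd"]).max())
w=wcam(manip.get_image("wrist"),s); cv2.imwrite("pics/w10.png",w["color"][:,:,::-1])
# carton top corners in w9-like view and slide bar
H,S,V=cv2.split(cv2.cvtColor(w["color"],cv2.COLOR_RGB2HSV))
m=((H>5)&(H<20)&(S>80)&(V>110)).astype(np.uint8); m[270:]=0
k=max(cv2.findContours(m,0,1)[0],key=cv2.contourArea); x,y,a,b=cv2.boundingRect(k); print(x,y,a,b)
print(px2w(w,[[x,y],[x+a,y]],.096))
m=((H>100)&(H<130)&(S>110)).astype(np.uint8)
for k in cv2.findContours(m,0,1)[0]:
    if cv2.contourArea(k)>200: print(cv2.boundingRect(k)); bb=cv2.boundingRect(k)
print("bar far/top edge", px2w(w,[[250,115]],.032))
E
```

```text
[0.55298664 0.06664367 0.06202613] [-13.84884198 -20.2753827   13.20524328] [-0.0008663   0.70332709  0.71080652 -0.00918374] 0.055601922901400515 0.0019084943870118956
189 156 173 114
[[0.52402665 0.12464044 0.096     ]
 [0.57956346 0.12531143 0.096     ]]
(167, 115, 156, 32)
(332, 108, 21, 46)
bar far/top edge [[0.53752257 0.13851337 0.032     ]]
```

```bash
python3 - <<'E'
import cv2,numpy as np
for n in ["w5","w6","w7","w9","w10"]:
    im=cv2.imread(f"pics/{n}.png").astype(float); sat=cv2.cvtColor(im.astype(np.uint8),cv2.COLOR_BGR2HSV)[:,:,1].astype(float); 
    g=im[:,:,2]-im[:,:,0]   # red minus blue: carton is warm
    rows=np.arange(175,255,3); L=[];R=[]
    for r in rows:
        p=cv2.GaussianBlur(g[r-1:r+2].mean(0)[None],(5,1),1)[0]; t=(np.median(p[250:265]))*0.6
        i=230
        while p[i]>t: i-=1
        L.append(i+(t-p[i])/(p[i+1]-p[i])); j=320
        while p[j]>t: j+=1
        R.append(j-(t-p[j])/(p[j-1]-p[j]))
    w=np.array(R)-np.array(L); k=np.polyfit(rows,w,1); res=w-np.polyval(k,rows)
    vp=-k[1]/k[0]; print(n,"w@166 %.1f"%np.polyval(k,166),"vp row %.0f"%vp,"pitch %.4f"%np.arctan(300.6/(vp-207.5)),"res %.2f"%res.std())
E
```

```text
w5 w@166 177.4 vp row 1301 pitch 0.2684 res 0.07
w6 w@166 174.5 vp row 1284 pitch 0.2724 res 0.08
w7 w@166 173.4 vp row 1281 pitch 0.2731 res 0.06
w9 w@166 173.1 vp row 1377 pitch 0.2516 res 0.13
w10 w@166 173.1 vp row 1376 pitch 0.2519 res 0.13
```

View pics/w10.png

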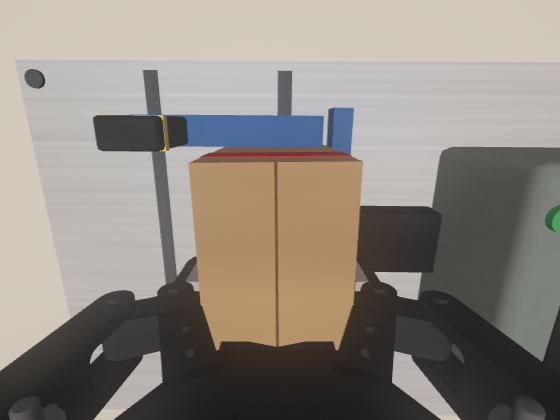

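```bash
python3 - <<'E'
from rig import manip
print(manip.sign_off()); s=manip.get_state(); print(s["clock"],s["position"],s["contact_force"],s["width"])
E
```

```text
the job is handed in; nothing more can be done
None
the job is handed in; nothing more can be done
```

I slid the side stop out to its end stop, then set the carton on the bed and pushed it into the corner. I handed the job in at about 16 s with the arm still gripping and pressing it. The sign-off gives no verdict, so the results below are my own checks.

- **Side stop:** the slide stopped moving when the force rose to about 21 N. The wrist image after release showed the bar at the outer end, with its inner face at y ≈ 0.1225 m. The carton had not been touched yet.
- **Carton position:** it stopped against the back stop at x ≈ 0.5525 m (I expected 0.553). It stopped against the side stop at y ≈ 0.066 m (I expected 0.0675). The slide, carton top and rail in the last wrist image agree with this to about 2 mm.
- **Pressing force:** the wrist read about 14 N towards the back stop, 20 N towards the side stop and 13 N vertically, with the arm at rest and a 55.6 mm grip. Part of this is friction, so I don't know the exact force on each stop. I estimate at least 6 N on the side stop. On the back stop, the way the force rose once the carton touched suggests well over 2 N, but I couldn't prove it.
- **Level and square:** the tool tilted about 0.017 rad under load. The carton's edges in the image put it within about 0.01 rad of level along its length. By the tool's angle it is within about 0.005 rad of square to the jig.
- **One mismatch:** the carton slipped about 2 mm down in the grip as the fingers closed. It therefore touched the bed 2 mm earlier than calculated. I estimate its centre about 43 mm above the bed (42 mm is nominal).
- **Bystanders:** the arm never came near the shaker, bowl, cutter ring or yellow look-alike boxes. The shaker looked unmoved in the last top view; I did not re-measure the others.

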